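# Set the slice stop and hold a tempeh block for the knife

### The job

While the tempeh block still lies on its dish, slide the slice stop of the slicing guide out to its end stop, the widest setting. Then lay the block flat on the guide with one end butted against the stop and press it with one slanting push of the fingers firmly back against the fence and down on the board, its side flush with the fence. Finish still holding that push, the fingers on the side of the knife slot away from the stop so that the knife can come down the slot, and leave the other things as they stand.

Things in the scene. Friction and masses are not known exactly. Their poses are not given: they have to be found in the camera images.
- guide: Bamboo slicing guide, fixed to the ledge by suction feet. Origin: centre of its underside, on the ledge. A board 150 mm (its x) by 320 mm (its y), top 22 mm above the ledge, no rim at front or ends; a fence along its +x edge, away from the robot. A 3 mm knife slot cuts the fence at y = +70 mm and goes on as a dark groove across the board; the slice stop is on the +y side of it.
- stop (a joint): Travel of the slice stop along the guide's +y, m: 0 = beside the knife slot, 0.050 = at its end stop (widest). Stays where left; 2.5 N friction. It is an aluminium plate 6 mm thick across the board, guide x = -20 to +54 mm, 23 to 68 mm above the ledge; its face toward the slot, where the block butts, is at guide y = 75 mm + joint value (125 mm at the end).
- stop_grip (a point): Centre of the stop's grip, a black upright block above the fence: 16 mm along the guide's y, 32 mm along its x, 34 mm tall (83 to 117 mm above the ledge), on an aluminium saddle 30 mm (y) by 36 mm (x). The point is 100 mm above the ledge, at guide x = +65 mm, 15 mm in +y from the stop's face. Axes as the guide.
- block_center (a point): Centre of the block of tempeh: a firm, off-white, bean-studded block 60 mm (its x) by 160 mm (its y) by 45 mm high (its z), about 0.43 kg. It starts flat on the dish.
- block: The same tempeh block, origin at the centre of its underside.
- dish: Oblong white ceramic dish, 170 mm (its x) by 250 mm (its y), loose, 0.75 kg. Origin: centre of its underside. Flat floor 8 mm above the ledge, 155 by 235 mm, inside a sloping rim 16 mm high.
- fence: The upright fence of the guide; origin and axes the same as guide. 20 mm thick, 320 mm long, its face toward the board at x = +55 mm, its top 75 mm above the ledge.
- cup: Plain steel cup, 73 mm across the rim, 90 mm tall; a bystander. Origin: centre of its underside.
- jar: Glass jar with a wire-hinged lid, 92 mm across, 127 mm tall; a bystander. Origin: centre of its underside.
- bottle: Sauce bottle, 62 mm across, 190 mm tall; a bystander. Origin: centre of its underside.
- bowl: Small ceramic bowl, 100 mm across, 42 mm tall; a bystander. Origin: centre of its underside.
- knife: Long kitchen knife lying flat, 345 mm long, 20 mm high at the handle; a bystander. Origin: centre of its underside.
- turner: Steel turner with a grey silicone handle lying flat, 320 mm long, 16 mm high; a bystander. Origin: centre of its underside.
Not all that is in view belongs to the job. What is shaped like the block but green or purple is not meant.

How it is judged:
By the outcome, as a careful person would: the job done as asked, in the order asked, and still so for the second after the job is handed in, while the arm keeps its last pose, push and grip.
It also fails if it takes over 61 s, if anything falls off the work surface, if the arm or the gripper's body presses on something with over 40 N, if the wrist force passes 120 N, or if a joint passes its speed limit or range.

### The arm

A 6-joint arm with a two-finger parallel gripper is mounted at the origin on the work surface. World frame = base frame: x ahead of the robot, y to its left, z up, the work surface at z = 0. Lengths are in m, angles in rad, forces in N, time in s.
With the tool pointing down it reaches from about 0.35 to 0.725 m from the base axis. Payload 6 kg.
Tool frame: the origin (TCP) lies midway between the tips of the shut fingers; the grasp point (between the pads) lies 19 mm behind it; z points along the fingers, y is the line along which they close (so a half turn about z gives the same grasp; the last joint's range is limited). The gripper opens to 85 mm and grips with 20 to 120 N. Pads are 22 mm wide; open, the fingers measure 114 mm over their backs; the gripper's body (76 mm by 85 mm) begins 54 mm behind the grasp point. The pads swing forward as they close: fully open they stand 13 mm farther back than shut.
Start: joints at [-0.868, 0.04, 0.085, 0, -1.615, -0.334], TCP at [0.216, -0.56, 0.195] pointing down, gripper open.
Joint ranges: [-2.56, 2.56], [-1.29, 2.01], [-1.08, 1.49], [-3.29, 1.98], [-2.81, -0.18], [-2.99, 2.99]. Speed limits (rad/s): [2.57, 2.57, 3.01, 3.14, 3.14, 3.14].

### API

Orientations are given as a unit quaternion [x, y, z, w].
In Python, from plant import ctrl gives the robot as it stands.
- The arm moves only by the tool carry_out, never from a script. Its argument "deltas" is a list of rows, each a list of 3 entries, a list of its own where there are three numbers: the turn, a rotation vector about the tool's x, y, z in degrees, then the shift along the tool's x, y, z in m, then the closure in counts, from 0 (fully open) to 255 (shut). In form: [[[wx, wy, wz], [tx, ty, tz], fingers], ...]. A call has 1 to 8 rows; each row shifts and turns the commanded pose from where the row before left it, along the tool's axes as they then stand; what a row does not reach is not made up. A row lasts 1/12 s, in which the tool goes at most 41.7 mm and 7.16 degrees, less where a joint would pass 70% of its speed; a pose out of reach is approached as far as the arm can. A call with a gripper value outside its range is refused whole. The fingers move at their own pace and stop on an object; "newtons" is the grip in N (left out, the last holds). Time passes only in rows, so rows that do not move let the fingers close. It gives the time, the measured TCP pose, the force, the opening and the grip force at its end, in the units of the state.
- ctrl.read_state(): the state, without advancing time (a new reading comes with each control period).
- ctrl.read_camera(name): name is "scene" or "top"; returns the picture (480x640x3 uint8, red, green, blue); there is no depth.
- ctrl.camera_model(name): a dict with "fx", "fy", "cx", "cy" (pixels), "origin" and "rotation" of the camera in the world. Camera axes: x right, y up, looking along -z (the intrinsics and any distortion apply to the point x, -y, -z); pixel columns grow to the right and rows downward; lengths in m; the calibration is good to about 2 mm. A picture is of the moment at which its call begins. camera_model takes no time and is no camera call.
- ctrl.sign_off(): hands the job in; it is judged then, once.
The state is a dict: "clock": time; "q": joint angles; "qd": joint speeds; "tau": joint torques, N m; "tcp_pos": TCP position; "ee_rot": TCP orientation; "force": force on the tool from outside, world axes, zero at the start; "ft_torque": the same for the moment, N m; "finger_gap": opening from 0.0 (shut) to 1.0 (fully open); "finger_force": force on a finger pad.
Only numpy, scipy, OpenCV 4.12 (cv2) and the standard library are available. Lean on these libraries where they do the work, as an engineer would, in place of code of your own. Each camera call takes 0.05 s, during which the arm holds its last target. There are 200 camera calls.

## Working session

There is one attempt and no reset: what is moved stays moved. The work goes in short steps, Python scripts to look and compute and a tool call to move; the robot and the scene stay as the last step left them, time stands still between calls to the robot, and variables do not carry over. Pictures are saved under pics/ and viewed, at most 10 in all, crops included, and the job is handed in when it is done.

Besides the shell and the picture viewer there is one more tool, called in YAML: its name, and indented under it one key for each argument. carry_out: Moves the arm, as the interface text tells. Its arguments: {"type":"object","properties":{"deltas":{"type":"array","items":{"type":"array"}},"newtons":{"type":"number"}},"required":["deltas"]}

```bash
ls; mkdir -p pics
python3 - <<'E'
from plant import ctrl
import cv2
s=ctrl.read_state();print({k:s[k] for k in('clock','tcp_pos','ee_rot','force','finger_gap')})
for n in('scene','top'):
    im=ctrl.read_camera(n);cv2.imwrite(f'pics/{n}0.png',im[:,:,::-1]);print(n,ctrl.camera_model(n))
E
```

```text
pics
{'clock': 0.0, 'tcp_pos': array([ 0.21622097, -0.5592551 ,  0.1938557 ]), 'ee_rot': array([-1.83365163e-01,  9.83044456e-01,  8.71538808e-04, -2.33888952e-04]), 'force': array([0.19261043, 0.06563759, 0.99549785]), 'finger_gap': 1.0001842692224676}
scene {'fx': 607.9661834633048, 'fy': 607.9661834633048, 'cx': 309.2023313201908, 'cy': 231.00917158662944, 'origin': array([1.40218758, 0.16316872, 1.41087893]), 'rotation': array([0.18740822, 0.23276393, 0.74410405, 0.59750169])}
top {'fx': 605.0698205452981, 'fy': 605.0698205452981, 'cx': 310.86250303666037, 'cy': 238.2263246617935, 'origin': array([ 0.22930808, -0.06062948,  1.72528556]), 'rotation': array([ 0.05799297, -0.05410406, -0.69581872,  0.71382482])}
```

View pics/top0.png

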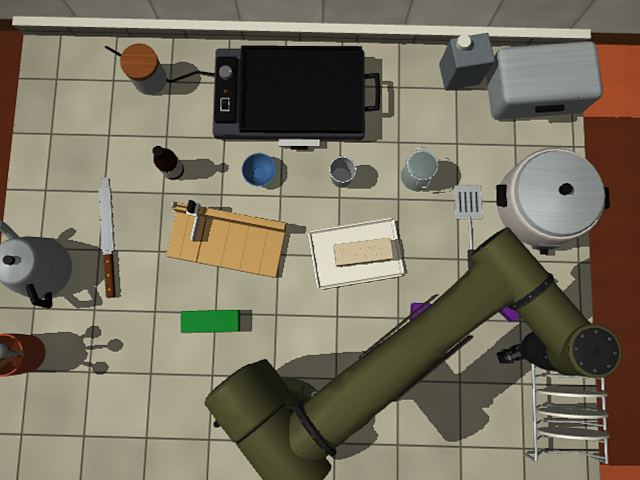

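View pics/scene0.png

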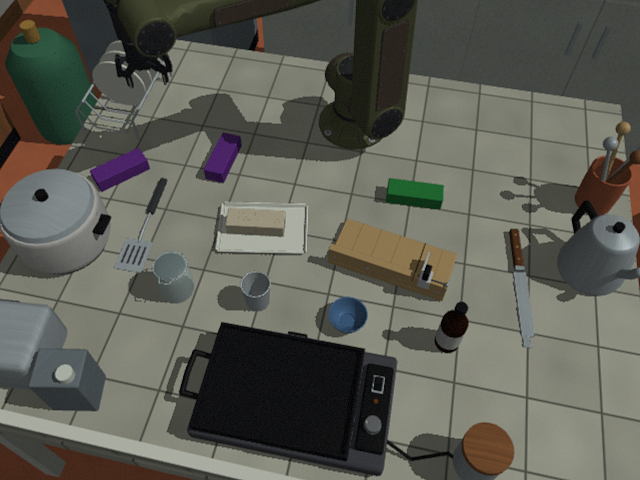

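The top view shows the guide at about px (228,240) with its black grip at (193,207), and the block on its dish at (363,251). The scene view shows the same things, with the guide at (392,260), the grip at (427,272) and the block at (255,222). Next I'll measure from masks and look at enlarged crops.

```bash
cat > h.py <<'E'
import numpy as np, cv2
from scipy.spatial.transform import Rotation as R
from plant import ctrl
def ray(n,p):
    m=ctrl.camera_model(n);p=np.atleast_2d(np.array(p,float))
    d=np.c_[(p[:,0]-m['cx'])/m['fx'],-(p[:,1]-m['cy'])/m['fy'],-np.ones(len(p))]
    return m['origin'],R.from_quat(m['rotation']).apply(d)
def plane(n,p,z):
    o,d=ray(n,p);return o+d*((z-o[2])/d[:,2])[:,None]
def proj(n,P):
    m=ctrl.camera_model(n);c=R.from_quat(m['rotation']).inv().apply(np.atleast_2d(P)-m['origin'])
    return np.c_[m['cx']+m['fx']*c[:,0]/-c[:,2],m['cy']-m['fy']*c[:,1]/-c[:,2]]
def two(p,q):
    o1,d1=ray('scene',p);o2,d2=ray('top',q);d1=d1[0];d2=d2[0]
    s=np.linalg.lstsq(np.c_[d1,-d2],o2-o1,rcond=None)[0]
    a,b=o1+s[0]*d1,o2+s[1]*d2;return (a+b)/2,np.linalg.norm(a-b)
def big(mask):
    c=cv2.findContours(mask.astype(np.uint8),0,1)[0];return max(c,key=cv2.contourArea)
E
python3 - <<'E'
from h import *
a=cv2.imread('pics/top0.png');b=cv2.imread('pics/scene0.png')
c=np.vstack([cv2.resize(a[190:290,155:415],None,fx=3,fy=3,interpolation=2),cv2.resize(b[195:295,205:465],None,fx=3,fy=3,interpolation=2)])
cv2.imwrite('pics/crop0.png',c)
for n,im in(('top',a),('scene',b)):
    hsv=cv2.cvtColor(im,cv2.COLOR_BGR2HSV)
    x0,y0,x1,y1=(160,195,295,285)if n=='top' else(320,212,465,305)
    g=np.zeros(hsv.shape[:2],bool);r=hsv[y0:y1,x0:x1]
    print(n,'guide',r[r.shape[0]//2,r.shape[1]//2])
    g[y0:y1,x0:x1]=(r[...,1]>90)&(r[...,0]>8)&(r[...,0]<24)
    c=big(g);print(cv2.minAreaRect(c),cv2.approxPolyDP(cv2.convexHull(c),3,True)[:,0].tolist())
    p=(363,251)if n=='top' else(255,218);print('block',hsv[p[1],p[0]],'dish',hsv[(270,330)if n=='top' else (245,240)])
E
```

```text
top guide [ 19 134 190]
((224.7582244873047, 239.14443969726562), (115.30783081054688, 56.04007339477539), 10.784297943115234) [[174, 202], [284, 222], [276, 276], [167, 256]]
block [ 21  62 201] dish [ 26  25 224]
scene guide [ 19 117 126]
((390.7499694824219, 257.75), (123.96127319335938, 49.015296936035156), 18.434946060180664) [[346, 219], [456, 254], [442, 299], [329, 262], [329, 247]]
block [ 23  44 149] dish [ 39  19 175]
```

View pics/crop0.png

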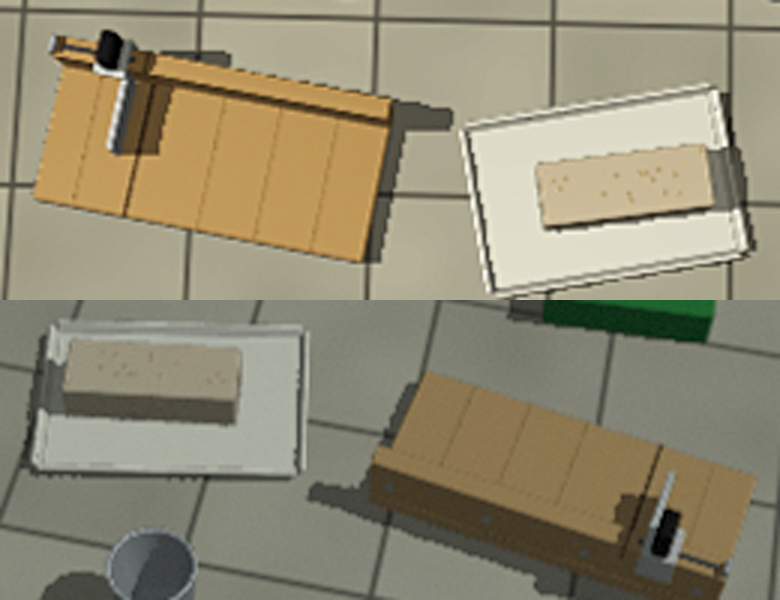

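The crop shows the stop plate just left of the dark slot (crop (118,115) against the slot at (140,140)), with the black grip at (110,50). The block lies off-centre on its dish, with its right end near the dish rim. I'll work out the poses.

```bash
cat >> h.py <<'E'
def fit(L,W):
    "2D rigid fit L(local xy)->W(world xy): yaw, t, residuals"
    L=np.array(L,float);W=np.array(W,float);l=L-L.mean(0);w=W-W.mean(0)
    th=np.arctan2((l[:,0]*w[:,1]-l[:,1]*w[:,0]).sum(),(l*w).sum())
    M=np.array([[np.cos(th),-np.sin(th)],[np.sin(th),np.cos(th)]]);t=W.mean(0)-M@L.mean(0)
    return th,t,(L@M.T+t-W)
E
python3 - <<'E'
from h import *
T=lambda x,y:((x+.5)/3-.5+155,(y+.5)/3-.5+190)
S=lambda x,y:((x+.5)/3-.5+205,(y-300+.5)/3-.5+195)
pts=[('top',T(33,198),(-75,160,22)),('top',T(363,262),(-75,-160,22)),('top',T(50,37),(75,160,75)),('top',T(392,98),(75,-160,75)),
('scene',S(425,372),(-75,-160,22)),('scene',S(756,476),(-75,160,22)),('scene',S(372,465),(75,-160,75))]
W=[plane(n,p,l[2]/1000)[0,:2] for n,p,l in pts];L=[np.array(l[:2])/1000 for _,_,l in pts]
th,t,r=fit(L,W);print('guide',np.degrees(th),t,'\n',(r*1000).round(1))
a=cv2.imread('pics/top0.png');b=cv2.imread('pics/scene0.png')
for n,im,(x0,y0,x1,y1) in(('top',a,(325,230,402,272)),('scene',b,(222,205,292,240))):
    hsv=cv2.cvtColor(im,cv2.COLOR_BGR2HSV).astype(int);m=np.zeros(hsv.shape[:2],bool)
    r=hsv[y0:y1,x0:x1];m[y0:y1,x0:x1]=(r[...,1]>38)&(r[...,2]>(150 if n=='top' else 125))
    c=big(m);q=cv2.minAreaRect(c);bx=cv2.boxPoints(q)
    w=plane(n,bx,.053);e=[np.linalg.norm(w[i]-w[(i+1)%4])*1000 for i in range(4)]
    M=cv2.moments(c);cc=plane(n,[M['m10']/M['m00'],M['m01']/M['m00']],.053)[0]
    i=int(np.argmax(e));d=w[(i+1)%4]-w[i];print(n,'block',cc[:2],np.round(e),'yaw of long axis',np.degrees(np.arctan2(d[1],d[0]))%180)
    # black grip
    g=np.zeros(hsv.shape[:2],bool);x0,y0,x1,y1=(180,195,210,216)if n=='top' else(418,258,440,285)
    g[y0:y1,x0:x1]=hsv[y0:y1,x0:x1,2]<45;c=big(g);M=cv2.moments(c);print('grip px',M['m10']/M['m00'],M['m01']/M['m00'],cv2.boundingRect(c))
    if n=='top':gt=(M['m10']/M['m00'],M['m01']/M['m00'])
    else:gs=(M['m10']/M['m00'],M['m01']/M['m00'])
print('grip',two(gs,gt))
g=two(gs,gt)[0];Ri=np.array([[np.cos(th),np.sin(th)],[-np.sin(th),np.cos(th)]]);print('grip in guide',Ri@(g[:2]-t))
for p in[(110,150),(128,82)]:print('plate bottom-ish',Ri@(plane('top',T(*p),.068)[0,:2]-t))
E
```

```text
guide -8.860202290010102 [0.49080615 0.19496811] 
 [[ 0.1  1.3]
 [ 3.6 -0.3]
 [ 3.7 -2.4]
 [ 4.1  1.5]
 [-4.2 -0.8]
 [-4.4  2. ]
 [-3.  -1.3]]
top block [ 0.46430502 -0.19293107] [162.  59. 161.  59.] yaw of long axis 98.6494526777966
grip px 191.0356234096692 206.25699745547072 (187, 200, 9, 13)
scene block [ 0.47006869 -0.19324529] [ 57. 161.  57. 158.] yaw of long axis 98.53771240736633
grip px 426.06060606060606 272.5151515151515 (422, 265, 9, 16)
grip (array([0.57076732, 0.28255058, 0.09611677]), np.float64(0.002291846332341308))
grip in guide [0.06551718 0.09885331]
plate bottom-ish [-0.02234307  0.08603304]
plate bottom-ish [0.04331109 0.08300933]
```

Both views agree to a few mm. The guide is at (0.491, 0.195) with yaw −8.9°. The block is at (0.467, −0.193) with yaw +8.6°. The grip is at guide (0.0655, 0.099), so the stop joint is at about 9 mm. I'll lift, turn the tool to the guide's axes and travel to above the grip.

carry_out:
  deltas:
    - [[0, 0, 6], [0, 0, -0.035], 0]
    - [[0, 0, 6], [0, 0, -0.035], 0]
    - [[0, 0, 6], [0, 0, 0], 0]
    - [[0, 0, 6], [0, 0, 0], 0]
    - [[0, 0, 6], [0, 0, 0], 0]

```text
clock: 0.52
tcp_pos: [0.2165, -0.5597, 0.2651]
ee_rot: [0.08, 0.997, 0.0, 0.0]
force: [-0.4, 0.8, -0.2]
finger_gap: 1.0
finger_force: 0.0
```

carry_out:
  deltas:
    - [[0, 0, 0], [-0.0096, 0.0385, 0], 0]
    - [[0, 0, 0], [-0.0096, 0.0385, 0], 0]
    - [[0, 0, 0], [-0.0096, 0.0385, 0], 0]
    - [[0, 0, 0], [-0.0096, 0.0385, 0], 0]
    - [[0, 0, 0], [-0.0096, 0.0385, 0], 0]
    - [[0, 0, 0], [-0.0096, 0.0385, 0], 0]
    - [[0, 0, 0], [-0.0096, 0.0385, 0], 0]
    - [[0, 0, 0], [-0.0096, 0.0385, 0], 0]

```text
clock: 1.18
tcp_pos: [0.3397, -0.2653, 0.2646]
ee_rot: [0.077, 0.997, 0.0, 0.0]
force: [0.2, 0.4, 0.0]
finger_gap: 1.003
finger_force: 0.0
```

```bash
cat >> h.py <<'E'
TH=np.radians(-8.86);G0=np.array([.4908,.1950])
def g2w(x,y):return G0+np.array([[np.cos(TH),-np.sin(TH)],[np.sin(TH),np.cos(TH)]])@[x,y]
def w2g(p):
    return np.array([[np.cos(TH),np.sin(TH)],[-np.sin(TH),np.cos(TH)]])@(np.array(p[:2])-G0)
def need(P,q=None):
    "tool-frame shift to world point P, and rotvec (deg, tool axes) to quat q"
    s=ctrl.read_state();r=R.from_quat(s['ee_rot'])
    print('t',round(s['clock'],2),'tcp',s['tcp_pos'].round(4),'guide',w2g(s['tcp_pos']).round(4),'F',s['force'].round(1),'gap',round(s['finger_gap'],3),'ff',np.round(s['finger_force'],1))
    print('shift',(r.inv().apply(np.array(P)-s['tcp_pos'])).round(4),'yaw_y',np.degrees(np.arctan2(*r.as_matrix()[[1,0],1])).round(2), '' if q is None else (r.inv()*q).as_rotvec(degrees=True).round(2))
def Q(yaw,tilt=0):
    "tool y at yaw (deg), z down, then tilted about world-horizontal axis"
    y=np.array([np.cos(np.radians(yaw)),np.sin(np.radians(yaw)),0]);z=np.array([0,0,-1.])
    return R.from_matrix(np.c_[np.cross(y,z),y,z])
E
python3 - <<'E'
from h import *
need([*g2w(.0655,.0989),.265],Q(81.14))
print('bottle',two((450,335),(163,160)),'bowl',plane('top',(259,168),.03),'cup',plane('top',(343,170),.08))
E
```

```text
t 1.18 tcp [ 0.3397 -0.2653  0.2646] guide [-0.0784 -0.4781] F [0.2 0.4 0. ] gap 1.003 ff 0.0
shift [-1.436e-01  5.771e-01 -2.000e-04] yaw_y 81.11 [ 0.02  0.   -0.03]
bottle (array([0.71055544, 0.36890993, 0.0628551 ]), np.float64(0.018118005485497902)) bowl [[0.70231548 0.1075035  0.03      ]] cup [[ 0.68843522 -0.13321235  0.08      ]]
```

carry_out:
  deltas:
    - [[0, 0, 0], [-0.0096, 0.0385, 0], 0]
    - [[0, 0, 0], [-0.0096, 0.0385, 0], 0]
    - [[0, 0, 0], [-0.0096, 0.0385, 0], 0]
    - [[0, 0, 0], [-0.0096, 0.0385, 0], 0]
    - [[0, 0, 0], [-0.0096, 0.0385, 0], 0]
    - [[0, 0, 0], [-0.0096, 0.0385, 0], 0]
    - [[0, 0, 0], [-0.0096, 0.0385, 0], 0]
    - [[0, 0, 0], [-0.0096, 0.0385, 0], 0]

```text
clock: 1.85
tcp_pos: [0.4632, 0.0275, 0.2648]
ee_rot: [0.077, 0.997, 0.0, 0.0]
force: [0.1, -0.5, 0.4]
finger_gap: 1.002
finger_force: 0.0
```

carry_out:
  deltas:
    - [[0, 0, 0], [-0.0096, 0.0385, 0], 0]
    - [[0, 0, 0], [-0.0096, 0.0385, 0], 0]
    - [[0, 0, 0], [-0.0096, 0.0385, 0], 0]
    - [[0, 0, 0], [-0.0096, 0.0385, 0], 0]
    - [[0, 0, 0], [-0.0096, 0.0385, 0], 0]
    - [[0, 0, 0], [-0.0096, 0.0385, 0], 0]
    - [[0, 0, 0], [-0.0096, 0.0385, 0], 0]
    - [[0, 0, 0], [0, 0, 0], 0]

```text
clock: 2.52
tcp_pos: [0.5714, 0.2867, 0.2582]
ee_rot: [0.076, 0.997, -0.003, -0.004]
force: [0.5, 0.9, -3.0]
finger_gap: 1.003
finger_force: 0.0
```

carry_out:
  deltas:
    - [[0, 0, 0], [0, 0, 0.04], 0]
    - [[0, 0, 0], [0, 0, 0.04], 0]
    - [[0, 0, 0], [0, 0, 0.035], 0]
    - [[0, 0, 0], [0, 0, 0.03], 0]
    - [[0, 0, 0], [0, 0, 0], 0]

```text
clock: 2.93
tcp_pos: [0.5672, 0.2794, 0.1109]
ee_rot: [0.077, 0.997, -0.004, -0.006]
force: [-0.2, -0.2, -2.0]
finger_gap: 0.998
finger_force: 0.0
```

Run:
```python
from h import *
need([*g2w(.0655,.0989),.095],Q(81.14))
a=ctrl.read_camera('top')[:,:,::-1];b=ctrl.read_camera('scene')[:,:,::-1]
cv2.imwrite('pics/c1.png',np.hstack([cv2.resize(a[170:280,140:270],None,fx=3,fy=3),cv2.resize(b[190:300,350:480],None,fx=3,fy=3)]))
```

```text
t 2.93 tcp [0.5672 0.2794 0.1109] guide [0.0625 0.0952] F [-0.2 -0.2 -2. ] gap 0.998 ff 0.0
shift [-0.0032  0.0038  0.0158] yaw_y 81.12 [-0.47 -0.6  -0.02]
```

View pics/c1.png

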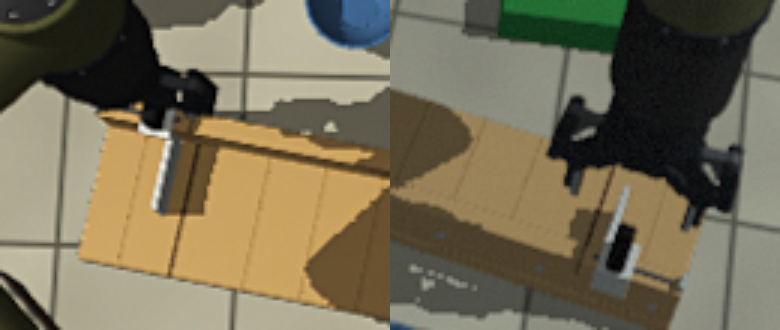

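The right pane shows the open fingers straddling the black grip (crop (620,245)) along the guide's y, tips at (575,190) and (690,225). I'll go down and close gently.

carry_out:
  deltas:
    - [[0, 0, 0], [-0.003, 0.003, 0.008], 0]
    - [[0, 0, 0], [0, 0, 0.008], 0]
    - [[0, 0, 0], [0, 0, 0], 200]
    - [[0, 0, 0], [0, 0, 0], 255]
    - [[0, 0, 0], [0, 0, 0], 255]
    - [[0, 0, 0], [0, 0, 0], 255]
    - [[0, 0, 0], [0, 0, 0], 255]
    - [[0, 0, 0], [0, 0, 0], 255]
  newtons: 30

```text
clock: 3.7
tcp_pos: [0.5745, 0.2838, 0.1043]
ee_rot: [0.077, 0.997, 0.0, 0.0]
force: [0.5, -0.6, -0.3]
finger_gap: 0.144
finger_force: 0.0
```

carry_out:
  deltas:
    - [[0, 0, 0], [0, 0, 0], 255]
    - [[0, 0, 0], [0, 0, 0], 255]
    - [[0, 0, 0], [0, 0, 0], 255]
    - [[0, 0, 0], [0, 0, 0], 255]

```text
clock: 4.03
tcp_pos: [0.5744, 0.2837, 0.1039]
ee_rot: [0.077, 0.997, 0.0, -0.0]
force: [-0.4, 0.1, -0.5]
finger_gap: -0.003
finger_force: 0.0
```

Run:
```python
from h import *
need([*g2w(.0655,.140),.095],Q(81.14))
```

```text
t 4.03 tcp [0.5744 0.2837 0.1039] guide [0.0689 0.1006] F [-0.4  0.1 -0.5] gap -0.003 ff 0.0
shift [0.0034 0.0394 0.0089] yaw_y 81.13 [ 0.   -0.01 -0.01]
```

Run:
```python
from h import *
a=ctrl.read_camera('top')[:,:,::-1];b=ctrl.read_camera('scene')[:,:,::-1]
cv2.imwrite('pics/c2.png',np.hstack([cv2.resize(a[170:270,140:240],None,fx=4,fy=4),cv2.resize(b[210:310,375:475],None,fx=4,fy=4)]))
s=ctrl.read_state()['tcp_pos'];print(proj('top',s),proj('scene',s),proj('scene',[*g2w(.0655,.0989),.1]),proj('top',[*g2w(.0655,.0989),.1]))
```

```text
[[190.53340359 204.31701727]] [[427.34321828 272.21715215]] [[426.80384897 271.70708644]] [[191.14825265 205.93275608]]
```

View pics/c2.png

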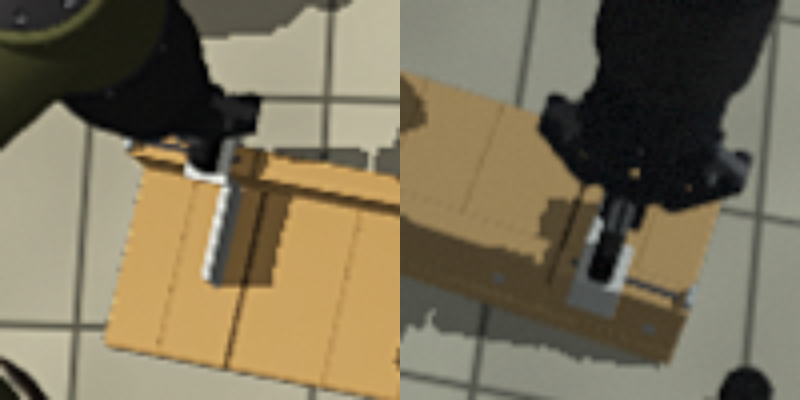

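Run:
```python
import cv2
b=cv2.imread('pics/scene0.png',0);c=cv2.imread('pics/c2.png',0)[2::4,402::4]
print('before');print(b[255:285,418:438]);print('now');print(c[45:75,43:63])
```

```text
before
[[122 119  96  65 114 124 121 119 125 137 148 135 120 120 117 119 118 121
  118 120]
 [124 113  69  76 126 121 122 116 126 150 145 117 121 121 121 121 120 118
  121 119]
 [122 106  47  94 122 120 120 118 122 153 142 113 120 119 119 121 120 121
  120 121]
 [122  98  69 117 122 122 117 117 143 146 135 119 122 121 122 120 120 121
  120 123]
 [ 93  66  79 127 124 121 117 118 157 151 117 119 119 120 119 121 122 117
  119 121]
 [ 46  27  68 101  98  97  98 120 153 148 111 119 122 118 119 118 119 122
  120 122]
 [ 41  33  62  64  61  55  87 141 149 136 120 119 123 121 118 121 121 119
  119 121]
 [ 40  48  65  65  63  58  97 160 154 120 119 120 121 120 121 120 120 119
  122 120]
 [ 33  63  67  68  61  69 113 158 152  99 115 123 122 121 123 122 119 119
  119 116]
 [ 37  68  63  63  59  92 149 147 110  66  76 101 113 114 122 121 121 121
  118 115]
 [ 47  65  63  63  64 102 164 145  34   1   8  45  67  84 113 122 121 118
  119 115]
 [ 61  65  62  61  74 120 155 134   0  14  12  12   4  41  97 121 120 121
  118 111]
 [ 67  63  64  62  92 152 143  76   2  17  13  17  15  41  93 122 121 120
[... 3312 characters left out ...]
 123 132
  133 132]
 [ 74  83  91  73  15   5   4   7   3  12  98 165 173 162 131 130 127 126
  130 134]
 [ 75  90  93  75  16   3  10   8   3  27 114 174 167 148 122 133 128 129
  131 129]
 [ 74  91  92  82  42  19  11   9  15  67 136 170 151 105  88 102 110 127
  133 130]
 [ 78  86  90  87  75  68  53  44  48 111 163 173 151  84  59  65  72  92
  103 113]
 [ 81  82  80  84  86  87  82  92 120 156 173 170 156 114 108 104  78  63
   66  75]
 [ 81  82  81  82  81  82  84  95 120 137 140 145 137 127 133 132 118 111
  104  78]
 [ 81  81  81  83  82  81  83  80  79  79  91 101  95  99 107 124 132 135
  132 117]
 [ 80  82  81  84  83  83  82  82  83  82  82  80  61  62  73  90 101 111
  123 132]]
```

The fingers shut on nothing and no force shows. In the right pane the fingertips seem to end at the grip's top back edge, about px (429,267). I'll probe straight down with shut fingers in small steps and watch the force.

carry_out:
  deltas:
    - [[0, 0, 0], [0, 0, 0.003], 255]
    - [[0, 0, 0], [0, 0, 0.002], 255]
    - [[0, 0, 0], [0, 0, 0], 255]

```text
clock: 4.38
tcp_pos: [0.5741, 0.2836, 0.098]
ee_rot: [0.077, 0.997, -0.0, -0.001]
force: [-0.7, -0.1, -0.1]
finger_gap: -0.001
finger_force: 0.0
```

carry_out:
  deltas:
    - [[0, 0, 0], [0, 0, 0.003], 255]
    - [[0, 0, 0], [0, 0, 0.002], 255]
    - [[0, 0, 0], [0, 0, 0], 255]

```text
clock: 4.63
tcp_pos: [0.5741, 0.2836, 0.0931]
ee_rot: [0.077, 0.997, -0.0, -0.0]
force: [-0.2, -0.1, 0.6]
finger_gap: -0.003
finger_force: 0.0
```

Run:
```python
from h import *
a=ctrl.read_camera('top')[:,:,::-1];b=ctrl.read_camera('scene')[:,:,::-1]
g=lambda i:(255*(i/255.)**.45).astype(np.uint8)
cv2.imwrite('pics/c3.png',np.hstack([cv2.resize(g(a[180:240,165:215]),None,fx=8,fy=8,interpolation=0),cv2.resize(g(b[240:300,405:455]),None,fx=8,fy=8,interpolation=0)]))
s=ctrl.read_state()['tcp_pos'];print(s,proj('top',s),proj('scene',s),proj('scene',s+[0,0,.03]),proj('top',s+[0,0,.03]))
```

```text
[0.57436638 0.28368798 0.09373588] [[191.29235523 205.11887839]] [[426.67106408 274.27646021]] [[428.60524356 268.06720571]] [[189.0922448 202.7689408]]
```

View pics/c3.png

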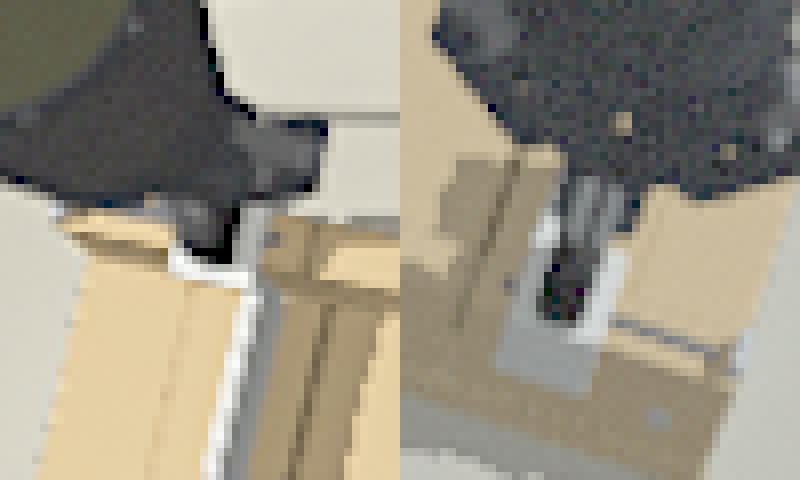

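The right pane shows the shut fingertips ending at about px (428,270.6) over the grip's top. They moved down about 3.5 rows with the 10 mm descent, so they are hovering and the tips sit higher than the TCP reading suggests. I'll keep probing.

carry_out:
  deltas:
    - [[0, 0, 0], [0, 0, 0.003], 255]
    - [[0, 0, 0], [0, 0, 0.001], 255]
    - [[0, 0, 0], [0, 0, 0], 255]

```text
clock: 4.98
tcp_pos: [0.5742, 0.2837, 0.0894]
ee_rot: [0.077, 0.997, -0.0, -0.0]
force: [-0.1, -0.2, 0.2]
finger_gap: 0.0
finger_force: 0.0
```

carry_out:
  deltas:
    - [[0, 0, 0], [0, 0, 0.002], 255]
    - [[0, 0, 0], [0, 0, 0.001], 255]
    - [[0, 0, 0], [0, 0, 0], 255]

```text
clock: 5.23
tcp_pos: [0.5743, 0.2837, 0.0865]
ee_rot: [0.077, 0.997, -0.0, -0.0]
force: [1.0, -0.4, 0.1]
finger_gap: 0.006
finger_force: 0.0
```

carry_out:
  deltas:
    - [[0, 0, 0], [0, 0, 0.002], 255]
    - [[0, 0, 0], [0, 0, 0.001], 255]
    - [[0, 0, 0], [0, 0, 0], 255]

```text
clock: 5.48
tcp_pos: [0.5742, 0.2837, 0.0835]
ee_rot: [0.077, 0.997, -0.0, -0.0]
force: [-0.5, -0.4, 0.9]
finger_gap: 0.002
finger_force: 0.0
```

carry_out:
  deltas:
    - [[0, 0, 0], [0, 0, 0.002], 255]
    - [[0, 0, 0], [0, 0, 0.001], 255]
    - [[0, 0, 0], [0, 0, 0], 255]

```text
clock: 5.73
tcp_pos: [0.5744, 0.2837, 0.0809]
ee_rot: [0.077, 0.997, 0.0, 0.0]
force: [0.6, 0.1, 0.0]
finger_gap: 0.003
finger_force: 0.0
```

carry_out:
  deltas:
    - [[0, 0, 0], [0, 0, 0.003], 255]
    - [[0, 0, 0], [0, 0, 0.002], 255]
    - [[0, 0, 0], [0, 0, 0], 255]

```text
clock: 5.98
tcp_pos: [0.575, 0.2842, 0.0805]
ee_rot: [0.077, 0.997, 0.001, 0.002]
force: [-8.4, -1.7, 16.7]
finger_gap: -0.002
finger_force: 8.4
```

Run:
```python
from h import *
b=ctrl.read_camera('scene')[:,:,::-1];b0=cv2.imread('pics/scene0.png');cv2.imwrite('pics/s4.png',b)
a=ctrl.read_camera('top')[:,:,::-1];cv2.imwrite('pics/t4.png',a)
print(cv2.cvtColor(b,6)[258:284,420:436])
s=ctrl.read_state();print(s['tcp_pos'],s['force'],s['q'])
for dx in(-.03,0,.03):
  for z in(0,.03):print(dx,z,proj('scene',s['tcp_pos']+[dx,0,z]),proj('top',s['tcp_pos']+[dx,0,z]))
```

```text
[[ 15  17  18  18  13  19  14  18  16  16  22  70 103  37   9  16]
 [ 15  18  15  12  17  14  15  14  12  14  15  46  73  29  10  20]
 [ 12  15  10  10  19  15  15   9  15  14  11  13  15  15   9  17]
 [ 40  41  51  36  16  15  13  17  16  14  13  14  16  15  18  15]
 [ 67  66  75  61  29  15  18  15  15  10  16  17  17   5  16  13]
 [ 73  72  74  69  51   8  16  16  17  17  16  16  19  16  20  15]
 [ 73  72  73  88 100  15  12  13  13  22  13   8  15  15  17  13]
 [ 72  71  71  84  93   4  25  42  48  28  29  29  12  19  15  11]
 [ 73  71  82  88  30  12  34  68  62  25  39  57  27  19  13  55]
 [ 70  70  93 115   9  10  45  67  54  24  52  64  32  11  15  84]
 [ 70  75 100 102   2  24  50  65  40  31  66  63  19   7  44 100]
 [ 68  92 130  99  30  31  65  61  36  38  68  53  14  17  73 124]
 [ 71  90 128 104  31  35  69  58  22  50  64  38   7  20  86 135]
 [ 73  80  93  79  28  47  68  51  27  65  58  22   2  38  98 131]
 [ 77  91  90  73  23  48  58  35  34  69  84  98  85  79 121 122]
 [ 77  96  85  43   3  22  36  20  36  68 114 158 149 125 131 123]
 [ 84  94  80  19   6  15   
[... 521 characters left out ...]
  83  83  94 124 145 150 156 146 132 137 136 119 107]
 [ 83  83  83  80  81  83  80  76  92 111 110 102 113 127 135 137]]
[0.57503301 0.28422256 0.08052512] [-8.30695651 -1.66830159 16.02076781] [ 7.71253166e-01  1.61190219e-01  6.12523122e-03  1.37336473e-03
 -1.41200926e+00 -2.49606659e+00]
-0.03 0 [[427.29616995 267.30916972]] [[191.44286834 216.48416438]]
-0.03 0.03 [[429.20613738 261.09778926]] [[189.25670746 214.35066062]]
0 0 [[426.02150363 277.20949963]] [[192.05818739 205.8878942 ]]
0 0.03 [[427.93180693 271.09069216]] [[189.88933432 203.57046431]]
0.03 0 [[424.7188452  287.32724421]] [[192.6700478  195.35118445]]
0.03 0.03 [[426.62903119 281.30665412]] [[190.51834167 192.85194592]]
```

Contact came at TCP reading z = 0.0805, with 17 N up. In the picture the tips end at row 273 on the grip's top face, which is z = 0.117, so the readings look biased by about 36 mm. I'll check this by touching the bare board, which is known to be at z = 0.022.

carry_out:
  deltas:
    - [[0, 0, 0], [0, 0, -0.02], 255]
    - [[0, 0, 0], [0, 0, -0.03], 255]
    - [[0, 0, 0], [0.03, -0.035, 0], 255]
    - [[0, 0, 0], [0.03, -0.035, 0], 255]
    - [[0, 0, 0], [0.025, -0.03, 0], 255]
    - [[0, 0, 0], [0, 0, 0], 255]
    - [[0, 0, 0], [0, 0, 0], 255]

```text
clock: 6.67
tcp_pos: [0.481, 0.203, 0.1268]
ee_rot: [0.077, 0.997, 0.001, 0.001]
force: [-0.4, 0.4, 0.2]
finger_gap: 0.006
finger_force: 0.0
```

carry_out:
  deltas:
    - [[0, 0, 0], [0, 0, 0.03], 255]
    - [[0, 0, 0], [0, 0, 0.03], 255]
    - [[0, 0, 0], [0, 0, 0.01], 255]
    - [[0, 0, 0], [0, 0, 0], 255]
    - [[0, 0, 0], [0, 0, 0], 255]

```text
clock: 7.08
tcp_pos: [0.4824, 0.2039, 0.0564]
ee_rot: [0.077, 0.997, -0.001, 0.0]
force: [-0.2, 0.1, 1.4]
finger_gap: 0.0
finger_force: 0.0
```

Run:
```python
from h import *
s=ctrl.read_state();print(s['tcp_pos'],s['force'],proj('scene',s['tcp_pos']),proj('scene',s['tcp_pos']+[0,0,.036]))
b=ctrl.read_camera('scene')[:,:,::-1];a=ctrl.read_camera('top')[:,:,::-1]
cv2.imwrite('pics/c5.png',np.hstack([cv2.resize(a[190:290,165:265],None,fx=4,fy=4),cv2.resize(b[210:310,355:455],None,fx=4,fy=4)]))
```

```text
[0.48238358 0.20392015 0.05640346] [-0.18547721  0.14760623  1.40642163] [[398.22896558 246.81707223]] [[399.89455823 239.26181008]]
```

View pics/c5.png

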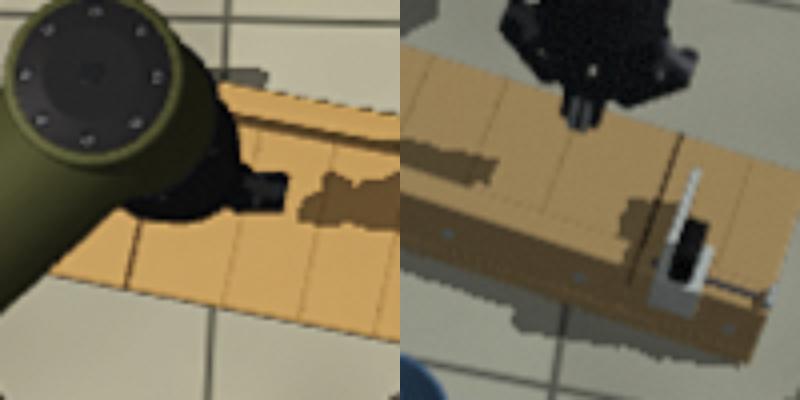

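Left pane: the arm hides the tool. Right pane: the shut tips end at crop (582,130), px (400.5, 242.5), which fits a tip 36 mm above the TCP reading and not the reading itself. I'll touch the board to confirm.

carry_out:
  deltas:
    - [[0, 0, 0], [0, 0, 0.015], 255]
    - [[0, 0, 0], [0, 0, 0.012], 255]
    - [[0, 0, 0], [0, 0, 0.004], 255]
    - [[0, 0, 0], [0, 0, 0.004], 255]
    - [[0, 0, 0], [0, 0, 0.003], 255]
    - [[0, 0, 0], [0, 0, 0], 255]

```text
clock: 7.68
tcp_pos: [0.4817, 0.2037, 0.0177]
ee_rot: [0.077, 0.997, -0.0, -0.0]
force: [-0.1, -0.5, -0.4]
finger_gap: -0.002
finger_force: 0.0
```

carry_out:
  deltas:
    - [[0, 0, 0], [0, 0, 0.01], 255]
    - [[0, 0, 0], [0, 0, 0.01], 255]
    - [[0, 0, 0], [0, 0, 0.003], 255]
    - [[0, 0, 0], [0, 0, 0], 255]

```text
clock: 8.02
tcp_pos: [0.4808, 0.2031, -0.0068]
ee_rot: [0.077, 0.997, -0.001, -0.001]
force: [-0.8, 0.1, 0.5]
finger_gap: -0.002
finger_force: 0.0
```

carry_out:
  deltas:
    - [[0, 0, 0], [0, 0, 0.003], 255]
    - [[0, 0, 0], [0, 0, 0.003], 255]
    - [[0, 0, 0], [0, 0, 0], 255]

```text
clock: 8.27
tcp_pos: [0.4815, 0.2037, -0.0116]
ee_rot: [0.077, 0.997, -0.0, -0.0]
force: [0.2, -0.8, -0.1]
finger_gap: 0.001
finger_force: 0.0
```

carry_out:
  deltas:
    - [[0, 0, 0], [0, 0, 0.003], 255]
    - [[0, 0, 0], [0, 0, 0.002], 255]
    - [[0, 0, 0], [0, 0, 0], 255]

```text
clock: 8.52
tcp_pos: [0.4824, 0.2041, -0.0143]
ee_rot: [0.077, 0.997, 0.0, 0.001]
force: [-4.2, -0.5, 8.9]
finger_gap: 0.004
finger_force: 4.5
```

The board contact came at a reading of −0.014, so the true tip is 36 mm behind the reported TCP. I'll allow for that, then rise and go back to grasp the grip at the right depth.

carry_out:
  deltas:
    - [[0, 0, 0], [0, 0, -0.035], 255]
    - [[0, 0, 0], [0, 0, -0.04], 0]
    - [[0, 0, 0], [0, 0, -0.04], 0]
    - [[0, 0, 0], [-0.025, 0.03, 0], 0]
    - [[0, 0, 0], [-0.025, 0.03, 0], 0]
    - [[0, 0, 0], [-0.025, 0.031, 0], 0]
    - [[0, 0, 0], [0, 0, 0], 0]
    - [[0, 0, 0], [0, 0, 0], 0]

```text
clock: 9.18
tcp_pos: [0.5699, 0.2826, 0.0951]
ee_rot: [0.077, 0.997, -0.002, -0.002]
force: [0.3, -0.1, 0.3]
finger_gap: 0.974
finger_force: 0.0
```

```bash
cat >> h.py <<'E'
OFF=np.array([0,0,.0363])  # true tip = tcp - OFF in tool frame
def need2(x,y,z,q=None):
    "shift for the true tip to guide x,y at height z"
    s=ctrl.read_state();r=R.from_quat(s['ee_rot']);tip=s['tcp_pos']-r.apply(OFF)
    print('t',round(s['clock'],2),'tip guide',w2g(tip).round(4),'z',tip[2].round(4),'F',s['force'].round(1),'gap',round(s['finger_gap'],3),'ff',np.round(s['finger_force'],1))
    print('shift',(r.inv().apply(np.array([*g2w(x,y),z])-tip)).round(4),'' if q is None else (r.inv()*q).as_rotvec(degrees=True).round(2))
E
python3 -c "
from h import *
need2(.0655,.0989,.091,Q(81.14))"
```

```text
t 9.18 tip guide [0.0648 0.0989] z 0.1314 F [ 0.3 -0.1  0.3] gap 0.974 ff 0.0
shift [-0.0009  0.0002  0.0404] [-0.25 -0.23 -0.  ]
```

carry_out:
  deltas:
    - [[0, 0, 0], [0, 0, 0.02], 0]
    - [[0, 0, 0], [0, 0, 0.02], 0]
    - [[0, 0, 0], [0, 0, 0], 255]
    - [[0, 0, 0], [0, 0, 0], 255]
    - [[0, 0, 0], [0, 0, 0], 255]
    - [[0, 0, 0], [0, 0, 0], 255]
    - [[0, 0, 0], [0, 0, 0], 255]
    - [[0, 0, 0], [0, 0, 0], 255]

```text
clock: 9.85
tcp_pos: [0.5704, 0.2825, 0.0605]
ee_rot: [0.077, 0.997, 0.001, 0.001]
force: [-3.6, -1.2, 5.2]
finger_gap: 0.178
finger_force: 33.4
```

carry_out:
  deltas:
    - [[0, 0, 0], [0, 0, 0], 255]
    - [[0, 0, 0], [0, 0, 0], 255]
    - [[0, 0, 0], [0, 0, 0], 255]

```text
clock: 10.1
tcp_pos: [0.5703, 0.2825, 0.0605]
ee_rot: [0.077, 0.997, 0.001, 0.001]
force: [-2.9, 0.5, 6.2]
finger_gap: 0.18
finger_force: 33.8
```

Gripped: opening is about 15 mm on the 16 mm grip. I'll drag along +y.

carry_out:
  deltas:
    - [[0, 0, 0], [0, 0.008, 0], 255]
    - [[0, 0, 0], [0, 0.01, 0], 255]
    - [[0, 0, 0], [0, 0.01, 0], 255]
    - [[0, 0, 0], [0, 0.008, 0], 255]
    - [[0, 0, 0], [0, 0.003, 0], 255]
    - [[0, 0, 0], [0, 0.002, 0], 255]
    - [[0, 0, 0], [0, 0, 0], 255]

```text
clock: 10.68
tcp_pos: [0.577, 0.322, 0.0605]
ee_rot: [0.078, 0.997, -0.001, 0.001]
force: [-1.9, -4.1, 6.9]
finger_gap: 0.184
finger_force: 33.8
```

carry_out:
  deltas:
    - [[0, 0, 0], [0, 0.002, 0], 255]
    - [[0, 0, 0], [0, 0.001, 0], 255]
    - [[0, 0, 0], [0, 0, 0], 255]

```text
clock: 10.93
tcp_pos: [0.5769, 0.3219, 0.0604]
ee_rot: [0.078, 0.997, -0.003, -0.0]
force: [-4.7, -11.3, 8.6]
finger_gap: 0.178
finger_force: 34.1
```

```bash
python3 -c "
from h import *
need2(.0655,.140,.091,Q(81.14))"
```

```text
t 10.93 tip guide [0.0655 0.1389] z 0.0967 F [ -4.7 -11.3   8.6] gap 0.178 ff 34.1
shift [-0.      0.0012  0.0057] [-0.34  0.   -0.11]
```

The reading stalled at guide y = 0.139 with −11 N, so the stop is at its end. I'll relax, release and rise.

carry_out:
  deltas:
    - [[0, 0, 0], [0, -0.002, 0], 255]
    - [[0, 0, 0], [0, 0, 0], 100]
    - [[0, 0, 0], [0, 0, 0], 0]
    - [[0, 0, 0], [0, 0, 0], 0]
    - [[0, 0, 0], [0, 0, 0], 0]
    - [[0, 0, 0], [0, 0, 0], 0]

```text
clock: 11.43
tcp_pos: [0.5762, 0.3238, 0.0584]
ee_rot: [0.077, 0.997, -0.0, -0.0]
force: [-0.1, 0.0, -0.5]
finger_gap: 0.876
finger_force: 0.0
```

carry_out:
  deltas:
    - [[0, 0, 0], [0, 0, -0.03], 0]
    - [[0, 0, 0], [0, 0, -0.04], 0]
    - [[0, 0, 0], [0, 0, -0.04], 0]
    - [[0, 0, 0], [0, 0, -0.04], 0]
    - [[0, 0, 0], [0, 0, 0], 0]

```text
clock: 11.85
tcp_pos: [0.5792, 0.3245, 0.22]
ee_rot: [0.077, 0.997, 0.004, 0.006]
force: [0.3, -0.4, 2.7]
finger_gap: 0.997
finger_force: 0.0
```

Run:
```python
from h import *
need2(*w2g([.467,-.193]),.2,Q(188.65))
b=ctrl.read_camera('scene');h=cv2.cvtColor(b,cv2.COLOR_RGB2HSV);g=np.zeros(h.shape[:2],bool)
g[262:295,425:460]=h[262:295,425:460,2]<45;c=big(g);M=cv2.moments(c);p=(M['m10']/M['m00'],M['m01']/M['m00'])
print('grip',p,cv2.boundingRect(c),'joint',w2g(plane('scene',p,.1)[0])-w2g(plane('scene',(426.06,272.5),.1)[0]))
```

```text
t 11.85 tip guide [0.067  0.1412] z 0.2563 F [ 0.3 -0.4  2.7] gap 0.997 ff 0.0
shift [ 0.0312 -0.5287  0.051 ] [  -0.25    0.94 -107.53]
grip (441.4652278177458, 277.44124700239803) (437, 270, 10, 16) joint [-7.08003915e-05  3.95246295e-02]
```

The grip moved 39.5 mm in the picture, which agrees with the end stop. Now over to the block.

carry_out:
  deltas:
    - [[0, 0, 0], [0.0022, -0.0378, 0], 0]
    - [[0, 0, 0], [0.0022, -0.0378, 0], 0]
    - [[0, 0, 0], [0.0022, -0.0378, 0], 0]
    - [[0, 0, 0], [0.0022, -0.0378, 0], 0]
    - [[0, 0, 0], [0.0022, -0.0378, 0], 0]
    - [[0, 0, 0], [0.0022, -0.0378, 0], 0]
    - [[0, 0, 0], [0.0022, -0.0378, 0], 0]

```text
clock: 12.48
tcp_pos: [0.5194, 0.0631, 0.2081]
ee_rot: [0.077, 0.997, -0.0, -0.0]
force: [0.7, -1.3, 0.4]
finger_gap: 1.006
finger_force: 0.0
```

carry_out:
  deltas:
    - [[0, 0, 0], [0.0022, -0.0378, 0], 0]
    - [[0, 0, 0], [0.0022, -0.0378, 0], 0]
    - [[0, 0, 0], [0.0022, -0.0378, 0], 0]
    - [[0, 0, 0], [0.0022, -0.0378, 0], 0]
    - [[0, 0, 0], [0.0022, -0.0378, 0], 0]
    - [[0, 0, 0], [0.0022, -0.0378, 0], 0]
    - [[0, 0, 0], [0.0022, -0.0378, 0], 0]

```text
clock: 13.07
tcp_pos: [0.4635, -0.1959, 0.2084]
ee_rot: [0.077, 0.997, 0.0, -0.0]
force: [0.5, -0.6, 0.2]
finger_gap: 1.0
finger_force: 0.0
```

carry_out:
  deltas:
    - [[0, 0, -7], [0, 0, 0], 0]
    - [[0, 0, -7], [0, 0, 0], 0]
    - [[0, 0, -7], [0, 0, 0], 0]
    - [[0, 0, -7], [0, 0, 0], 0]
    - [[0, 0, -7], [0, 0, 0], 0]
    - [[0, 0, -7], [0, 0, 0], 0]
    - [[0, 0, -7], [0, 0, 0], 0]
    - [[0, 0, -7], [0, 0, 0], 0]

```text
clock: 13.73
tcp_pos: [0.4642, -0.1943, 0.208]
ee_rot: [-0.403, 0.915, 0.0, -0.0]
force: [-0.1, 0.2, 0.8]
finger_gap: 1.002
finger_force: 0.0
```

carry_out:
  deltas:
    - [[0, 0, -7], [0, 0, 0], 0]
    - [[0, 0, -7], [0, 0, 0], 0]
    - [[0, 0, -7], [0, 0, 0], 0]
    - [[0, 0, -7], [0, 0, 0], 0]
    - [[0, 0, -7], [0, 0, 0], 0]
    - [[0, 0, -7], [0, 0, 0], 0]
    - [[0, 0, -7], [0, 0, 0], 0]
    - [[0, 0, 0], [0, 0, 0], 0]

```text
clock: 14.4
tcp_pos: [0.4642, -0.1942, 0.2081]
ee_rot: [0.745, -0.667, -0.001, 0.0]
force: [-0.5, -0.5, 0.1]
finger_gap: 1.001
finger_force: 0.0
```

Run:
```python
from h import *
need2(*w2g([.467,-.193]),.1,Q(188.65));s=ctrl.read_state();print(s['tcp_pos'],s['q'].round(2))
```

```text
t 14.4 tip guide [ 0.0337 -0.3887] z 0.2444 F [-0.5 -0.5  0.1] gap 1.001 ff 0.0
shift [-0.0009 -0.0031  0.1444] [ 0.06  0.03 -2.26]
[ 0.46418455 -0.19424798  0.20807905] [ 0.   -0.22 -0.13 -0.   -1.66  0.11]
```

carry_out:
  deltas:
    - [[0, 0, -2.3], [-0.001, -0.003, 0.04], 0]
    - [[0, 0, 0], [0, 0, 0.04], 0]
    - [[0, 0, 0], [0, 0, 0.04], 0]
    - [[0, 0, 0], [0, 0, 0.04], 0]
    - [[0, 0, 0], [0, 0, 0.02], 0]
    - [[0, 0, 0], [0, 0, 0], 0]

```text
clock: 14.9
tcp_pos: [0.4631, -0.1922, 0.0225]
ee_rot: [0.756, -0.655, -0.005, 0.002]
force: [-0.2, -0.2, -0.5]
finger_gap: 1.0
finger_force: 0.0
```

Run:
```python
from h import *
need2(*w2g([.467,-.193]),.022,Q(188.65))
a=ctrl.read_camera('top')[:,:,::-1];b=ctrl.read_camera('scene')[:,:,::-1]
cv2.imwrite('pics/c6.png',np.hstack([cv2.resize(a[200:300,310:410],None,fx=4,fy=4),cv2.resize(b[170:270,205:305],None,fx=4,fy=4)]))
```

```text
t 14.9 tip guide [ 0.0327 -0.3869] z 0.0588 F [-0.2 -0.2 -0.5] gap 1.0 ff 0.0
shift [ 0.0013 -0.0037  0.0368] [ 0.56  0.22 -0.46]
```

View pics/c6.png

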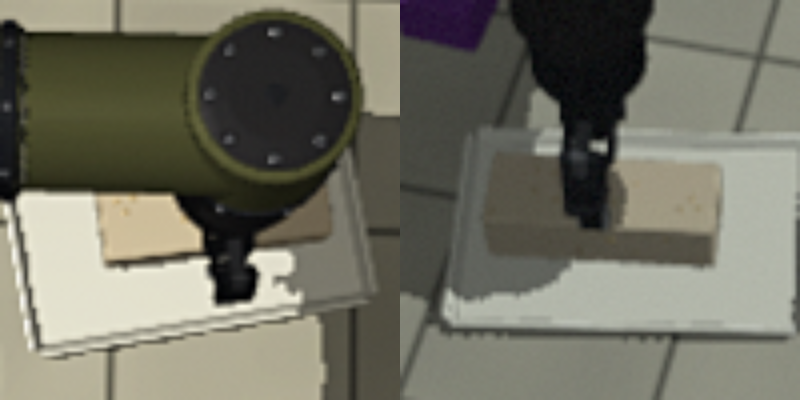

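Left pane: the near finger is at (235,290), in front of the block edge at (250,255). Right pane: the far finger's tip is at (592,222), just clear of the block's far edge. The fingers straddle the block, so I'll lower with a force check and then close.

carry_out:
  deltas:
    - [[0.5, 0.2, -0.4], [0.001, -0.003, 0.012], 0]
    - [[0, 0, 0], [0, 0, 0.008], 0]
    - [[0, 0, 0], [0, 0, 0.008], 0]
    - [[0, 0, 0], [0, 0, 0.008], 0]
    - [[0, 0, 0], [0, 0, 0], 0]

```text
clock: 15.42
tcp_pos: [0.4698, -0.1935, -0.0084]
ee_rot: [0.759, -0.651, 0.003, -0.002]
force: [0.1, -0.4, -0.0]
finger_gap: 0.998
finger_force: 0.0
```

carry_out:
  deltas:
    - [[0, 0, 0], [0, 0, 0], 120]
    - [[0, 0, 0], [0, 0, 0], 160]
    - [[0, 0, 0], [0, 0, 0], 200]
    - [[0, 0, 0], [0, 0, 0], 255]
    - [[0, 0, 0], [0, 0, 0], 255]
    - [[0, 0, 0], [0, 0, 0], 255]
    - [[0, 0, 0], [0, 0, 0], 255]
  newtons: 35

```text
clock: 16.0
tcp_pos: [0.4709, -0.194, -0.0063]
ee_rot: [0.759, -0.651, 0.005, -0.002]
force: [-1.8, 0.2, 5.1]
finger_gap: 0.693
finger_force: 39.9
```

Run:
```python
from h import *
need2(*w2g([.467,-.193]),.022,Q(188.65))
```

```text
t 16.0 tip guide [ 0.0398 -0.3874] z 0.03 F [-1.8  0.2  5.1] gap 0.693 ff 39.9
shift [-0.0015  0.0034  0.008 ] [-0.53 -0.24  0.18]
```

The opening is 59 mm on the 60 mm block, so the grasp is good. Lift, turn and carry.

carry_out:
  deltas:
    - [[0, 0, 0], [0, 0, -0.01], 255]
    - [[0, 0, 0], [0, 0, -0.025], 255]
    - [[0, 0, 0], [0, 0, -0.035], 255]
    - [[0, 0, 0], [0, 0, -0.03], 255]
    - [[0, 0, 6], [0, 0, -0.01], 255]
    - [[0, 0, 6], [0, 0, 0], 255]
    - [[0, 0, 5.5], [0, 0, 0], 255]
    - [[0, 0, 0], [0, 0, 0], 255]

```text
clock: 16.67
tcp_pos: [0.4693, -0.193, 0.1024]
ee_rot: [-0.65, 0.76, -0.003, 0.003]
force: [0.6, 0.4, -4.3]
finger_gap: 0.692
finger_force: 39.4
```

Run:
```python
from h import *
need2(-.004,.028,.14,Q(171.14))
```

```text
t 16.67 tip guide [ 0.0382 -0.3867] z 0.1387 F [ 0.6  0.4 -4.3] gap 0.692 ff 39.4
shift [-0.4147  0.0422 -0.0014] [-0.49  0.03 -0.01]
```

carry_out:
  deltas:
    - [[0, 0, 0], [-0.02, 0.002, 0], 255]
    - [[0, 0, 0], [-0.03, 0.003, 0], 255]
    - [[0, 0, 0], [-0.03, 0.003, 0], 255]
    - [[0, 0, 0], [-0.03, 0.003, 0], 255]
    - [[0, 0, 0], [-0.03, 0.003, 0], 255]
    - [[0, 0, 0], [-0.03, 0.003, 0], 255]
    - [[0, 0, 0], [-0.03, 0.003, 0], 255]
    - [[0, 0, 0], [-0.03, 0.003, 0], 255]

```text
clock: 17.33
tcp_pos: [0.4808, 0.0389, 0.102]
ee_rot: [-0.653, 0.757, -0.003, 0.003]
force: [0.9, -0.2, -4.2]
finger_gap: 0.694
finger_force: 39.4
```

carry_out:
  deltas:
    - [[0, 0, 0], [-0.03, 0.003, 0], 255]
    - [[0, 0, 0], [-0.03, 0.003, 0], 255]
    - [[0, 0, 0], [-0.03, 0.003, 0], 255]
    - [[0, 0, 0], [-0.03, 0.004, 0], 255]
    - [[0, 0, 0], [-0.03, 0.004, 0], 255]
    - [[0, 0, 0], [-0.02, 0.003, 0], 255]
    - [[0, 0, 0], [-0.015, 0.002, 0], 255]
    - [[0, 0, 0], [0, 0, 0], 255]

```text
clock: 18.0
tcp_pos: [0.487, 0.2257, 0.1011]
ee_rot: [-0.653, 0.757, -0.003, 0.002]
force: [-0.0, -1.1, -3.0]
finger_gap: 0.688
finger_force: 39.4
```

Run:
```python
from h import *
need2(-.004,.028,.048,Q(171.14))
```

```text
t 18.0 tip guide [-0.0087  0.0298] z 0.1374 F [-0.  -1.1 -3. ] gap 0.688 ff 39.4
shift [ 0.0017 -0.004   0.0895] [-0.45 -0.07  0.44]
```

carry_out:
  deltas:
    - [[-0.4, 0, 0.4], [0, -0.003, 0.025], 255]
    - [[0, 0, 0], [0, 0, 0.03], 255]
    - [[0, 0, 0], [0, 0, 0.02], 255]
    - [[0, 0, 0], [0, 0, 0.012], 255]
    - [[0, 0, 0], [0, 0, 0.004], 255]
    - [[0, 0, 0], [0, 0, 0], 255]

```text
clock: 18.5
tcp_pos: [0.4908, 0.2222, 0.0107]
ee_rot: [-0.649, 0.761, -0.001, -0.0]
force: [-0.3, -0.5, -2.8]
finger_gap: 0.69
finger_force: 39.4
```

carry_out:
  deltas:
    - [[0, 0, 0], [0, 0, 0.002], 255]
    - [[0, 0, 0], [0, 0, 0], 255]

```text
clock: 18.67
tcp_pos: [0.4918, 0.2234, 0.0107]
ee_rot: [-0.649, 0.761, -0.001, 0.002]
force: [-0.5, 0.5, -3.4]
finger_gap: 0.697
finger_force: 39.4
```

Run:
```python
from h import *
need2(-.004,.044,.044,Q(171.14))
```

```text
t 18.67 tip guide [-0.0035  0.0282] z 0.047 F [-0.5  0.5 -3.4] gap 0.697 ff 39.4
shift [-0.0158  0.0005  0.003 ] [-0.23  0.06 -0.2 ]
```

Just about touching the board. I'll slide toward the stop.

carry_out:
  deltas:
    - [[0, 0, 0], [-0.005, 0, 0], 255]
    - [[0, 0, 0], [-0.004, 0, 0], 255]
    - [[0, 0, 0], [-0.002, 0, 0], 255]
    - [[0, 0, 0], [-0.001, 0, 0], 255]
    - [[0, 0, 0], [0, 0, 0], 255]

```text
clock: 19.08
tcp_pos: [0.4929, 0.2352, 0.0093]
ee_rot: [-0.649, 0.761, -0.001, 0.001]
force: [-0.5, -0.5, -3.6]
finger_gap: 0.698
finger_force: 39.4
```

carry_out:
  deltas:
    - [[0, 0, 0], [-0.002, 0, 0], 255]
    - [[0, 0, 0], [-0.001, 0, 0], 255]
    - [[0, 0, 0], [0, 0, 0], 255]

```text
clock: 19.33
tcp_pos: [0.4933, 0.2379, 0.0092]
ee_rot: [-0.649, 0.761, -0.001, 0.001]
force: [-0.2, 0.7, -3.8]
finger_gap: 0.697
finger_force: 39.4
```

carry_out:
  deltas:
    - [[0, 0, 0], [-0.002, 0, 0], 255]
    - [[0, 0, 0], [-0.001, 0, 0], 255]
    - [[0, 0, 0], [0, 0, 0], 255]

```text
clock: 19.58
tcp_pos: [0.4937, 0.2401, 0.0091]
ee_rot: [-0.649, 0.761, -0.001, -0.0]
force: [-1.0, -3.3, -2.6]
finger_gap: 0.691
finger_force: 39.5
```

The block touches the stop at guide y of about 0.045, as expected. I'll press a little, seat it down, then release and rise.

carry_out:
  deltas:
    - [[0, 0, 0], [-0.001, 0, 0.002], 255]
    - [[0, 0, 0], [0, 0, 0.002], 255]
    - [[0, 0, 0], [0, 0, 0], 255]

```text
clock: 19.83
tcp_pos: [0.4941, 0.2401, 0.0077]
ee_rot: [-0.649, 0.761, -0.002, -0.0]
force: [-9.4, -10.0, 12.8]
finger_gap: 0.7
finger_force: 41.4
```

Run:
```python
from h import *
need2(-.004,.044,.044,Q(171.14))
```

```text
t 19.83 tip guide [-0.0038  0.0452] z 0.044 F [ -9.4 -10.   12.8] gap 0.7 ff 41.4
shift [0.0012 0.0002 0.    ] [-0.18 -0.22 -0.2 ]
```

carry_out:
  deltas:
    - [[0, 0, 0], [0, 0, -0.002], 255]
    - [[0, 0, 0], [0, 0, 0], 50]
    - [[0, 0, 0], [0, 0, 0], 45]
    - [[0, 0, 0], [0, 0, 0], 45]
    - [[0, 0, 0], [0, 0, -0.02], 45]
    - [[0, 0, 0], [0, 0, -0.035], 45]
    - [[0, 0, 0], [0, 0, -0.035], 45]
    - [[0, 0, 0], [0, 0, -0.03], 45]

```text
clock: 20.5
tcp_pos: [0.4942, 0.2422, 0.13]
ee_rot: [-0.649, 0.761, -0.001, 0.002]
force: [0.9, 0.4, 0.1]
finger_gap: 0.822
finger_force: 0.0
```

Run:
```python
from h import *
g=R.from_euler('z',-8.86,degrees=True)
# tilted tool: z=(1,0,-1)/rt2 in guide, y along guide (-1,0,-1)/rt2 from yaw171
for t in (40,45):
    c,s_=np.cos(np.radians(t)),np.sin(np.radians(t))
    z=np.array([s_,0,-c]);y=np.array([-c,0,-s_]);q=g*R.from_matrix(np.c_[np.cross(y,z),y,z]);need2(-.10,.042,.16,q)
s=ctrl.read_state();print(s['q'])
a=ctrl.read_camera('top')[:,:,::-1];b=ctrl.read_camera('scene')[:,:,::-1]
cv2.imwrite('pics/c7.png',np.hstack([cv2.resize(a[190:290,155:255],None,fx=4,fy=4),cv2.resize(b[210:310,365:465],None,fx=4,fy=4)]))
```

```text
t 20.5 tip guide [-0.004   0.0472] z 0.1663 F [0.9 0.4 0.1] gap 0.822 ff 0.0
shift [0.0055 0.096  0.0059] [ 3.976e+01 -2.000e-02 -1.900e-01]
t 20.5 tip guide [-0.004   0.0472] z 0.1663 F [0.9 0.4 0.1] gap 0.822 ff 0.0
shift [0.0055 0.096  0.0059] [ 4.476e+01 -2.000e-02 -1.900e-01]
[ 0.82306286 -0.09401393 -0.16565501  0.00305204 -1.49605857 -0.98113826]
```

View pics/c7.png

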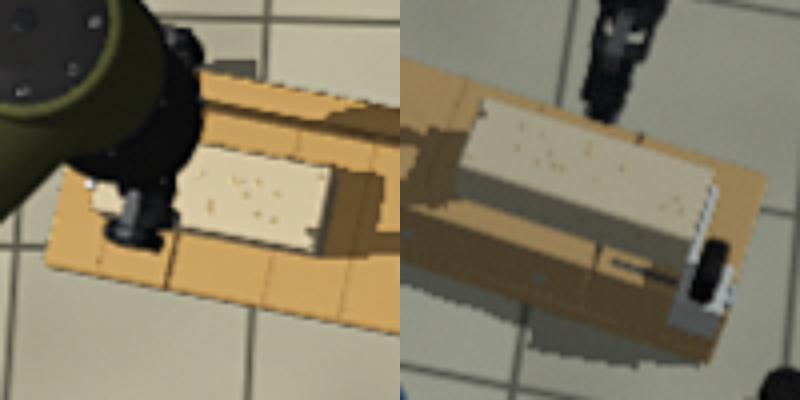

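The block lies flat with its end at the stop (right pane (712,200)) and parallel to the fence, with a gap to it as planned. I'll back off and tilt 45°, with the fingers at about 30 mm so they straddle the block's upper front edge.

carry_out:
  deltas:
    - [[0, 0, 0], [0.003, 0.03, 0], 100]
    - [[0, 0, 0], [0.003, 0.03, 0], 163]
    - [[6.4, 0, 0], [0, 0, 0], 163]
    - [[6.4, 0, 0], [0, 0, 0], 163]
    - [[6.4, 0, 0], [0, 0, 0], 163]
    - [[6.4, 0, 0], [0, 0, 0], 163]
    - [[6.4, 0, 0], [0, 0, 0], 163]
    - [[6.4, 0, 0], [0, 0, 0], 163]
  newtons: 80

```text
clock: 21.27
tcp_pos: [0.4332, 0.2469, 0.1281]
ee_rot: [-0.612, 0.717, -0.252, 0.218]
force: [0.8, -0.5, 0.4]
finger_gap: 0.359
finger_force: 0.0
```

carry_out:
  deltas:
    - [[6.4, 0, 0], [0, 0, 0], 163]
    - [[0, 0, 0], [0, 0, 0], 163]
    - [[0, 0, 0], [0, 0, 0], 163]

```text
clock: 21.52
tcp_pos: [0.4328, 0.2464, 0.1267]
ee_rot: [-0.601, 0.702, -0.29, 0.248]
force: [0.4, -0.2, 0.4]
finger_gap: 0.361
finger_force: 0.0
```

```bash
cat >> h.py <<'E'
def QT(t):
    c,s_=np.cos(np.radians(t)),np.sin(np.radians(t));z=np.array([s_,0,-c]);y=np.array([-c,0,-s_])
    return R.from_euler('z',-8.86,degrees=True)*R.from_matrix(np.c_[np.cross(y,z),y,z])
E
python3 - <<'E'
from h import *
need2(-.058,.040,.093,QT(45));print(ctrl.read_state()['q'])
E
```

```text
t 21.52 tip guide [-0.0908  0.0418] z 0.1524 F [ 0.4 -0.2  0.4] gap 0.361 ff 0.0
shift [0.0018 0.0186 0.0652] [ 0.1  -0.03  0.01]
[ 1.47194585 -0.71874099 -1.06989361  0.80413174 -1.36302185 -1.86069379]
```

Tilt reached, but joint 3 is near its limit (−1.07). Moving forward should unfold it, so I'll check after the approach.

carry_out:
  deltas:
    - [[0, 0, 0], [0, -0.01, 0.02], 163]
    - [[0, 0, 0], [0.001, 0.005, 0.015], 163]
    - [[0, 0, 0], [0.001, 0.01, 0.015], 163]
    - [[0, 0, 0], [0, 0, 0], 163]

```text
clock: 21.85
tcp_pos: [0.4682, 0.2416, 0.0895]
ee_rot: [-0.6, 0.706, -0.291, 0.241]
force: [-0.0, 0.2, -0.0]
finger_gap: 0.359
finger_force: 0.0
```

Run:
```python
from h import *
need2(-.020,.040,.059,QT(45));print(ctrl.read_state()['q'])
```

```text
t 21.85 tip guide [-0.0549  0.0431] z 0.1154 F [-0.   0.2 -0. ] gap 0.359 ff 0.0
shift [0.0022 0.0145 0.0648] [ 0.61 -0.78 -0.11]
[ 1.33168032 -0.61354437 -1.08196185  0.84693015 -1.19911431 -1.85786433]
```

Joint 3 is at its limit, so I'll cut the tilt to about 28°. A wider opening gives the same two-face push at that angle.

carry_out:
  deltas:
    - [[-5, 0, 0], [0, 0, -0.005], 140]
    - [[-5, 0, 0], [0, 0, -0.005], 129]
    - [[-4, 0, 0], [0, 0, 0], 129]
    - [[-3, 0, 0], [0, 0, 0], 129]
    - [[0, 0, 0], [0, 0, 0], 129]

```text
clock: 22.27
tcp_pos: [0.462, 0.2457, 0.1027]
ee_rot: [-0.628, 0.741, -0.181, 0.153]
force: [-0.8, -0.3, 0.3]
finger_gap: 0.495
finger_force: 0.0
```

Run:
```python
from h import *
need2(-.050,.040,.09,QT(28));print(ctrl.read_state()['q'])
```

```text
t 22.27 tip guide [-0.053   0.0458] z 0.1349 F [-0.8 -0.3  0.3] gap 0.495 ff 0.0
shift [0.0058 0.018  0.0413] [ 0.57 -0.25 -0.49]
[ 1.210577   -0.51777301 -0.79130685  0.49827255 -1.238475   -1.52640742]
```

carry_out:
  deltas:
    - [[0, 0, 0], [0.003, 0.005, 0.025], 129]
    - [[0, 0, 0], [0.003, 0.005, 0.025], 129]
    - [[0.5, -0.2, -0.5], [0, 0.003, 0.02], 129]
    - [[0, 0, 0], [0, 0, 0.004], 129]
    - [[0, 0, 0], [0, 0, 0], 129]
    - [[0, 0, 0], [0, 0, 0], 129]

```text
clock: 22.77
tcp_pos: [0.4827, 0.235, 0.0295]
ee_rot: [-0.632, 0.736, -0.186, 0.156]
force: [-0.3, 0.3, 1.1]
finger_gap: 0.495
finger_force: 0.0
```

Run:
```python
from h import *
need2(-.015,.040,.060,QT(28));print(ctrl.read_state()['q'])
```

```text
t 22.77 tip guide [-0.0313  0.0385] z 0.0615 F [-0.3  0.3  1.1] gap 0.495 ff 0.0
shift [-0.0015 -0.0137  0.009 ] [-0.14 -0.22  0.22]
[ 1.14352911 -0.45239957 -0.90046999  0.55072906 -1.05517976 -1.55579333]
```

Now push along guide +x at this height, which is 0.47 on tool z and −0.88 on tool y.

carry_out:
  deltas:
    - [[0, 0, 0], [0, -0.0044, 0.0023], 129]
    - [[0, 0, 0], [0, -0.0044, 0.0023], 129]
    - [[0, 0, 0], [0, -0.0044, 0.0023], 129]
    - [[0, 0, 0], [0, -0.0044, 0.0023], 129]
    - [[0, 0, 0], [0, 0, 0], 129]

```text
clock: 23.18
tcp_pos: [0.5028, 0.2316, 0.0287]
ee_rot: [-0.632, 0.736, -0.186, 0.156]
force: [0.1, -0.5, -0.5]
finger_gap: 0.496
finger_force: 0.0
```

carry_out:
  deltas:
    - [[0, 0, 0], [0, -0.0035, 0.0019], 129]
    - [[0, 0, 0], [0, -0.0035, 0.0019], 129]
    - [[0, 0, 0], [0, -0.0035, 0.0019], 129]
    - [[0, 0, 0], [0, 0, 0], 129]

```text
clock: 23.52
tcp_pos: [0.5144, 0.2296, 0.0282]
ee_rot: [-0.632, 0.736, -0.186, 0.156]
force: [-0.5, 0.5, 0.4]
finger_gap: 0.494
finger_force: 0.0
```

Run:
```python
from h import *
need2(.016,.040,.060,QT(28));print(ctrl.read_state()['q'])
```

```text
t 23.52 tip guide [0.0009 0.038 ] z 0.0602 F [-0.5  0.5  0.4] gap 0.494 ff 0.0
shift [-0.002  -0.0132  0.0073] [-0.08 -0.27  0.22]
[ 1.06019461 -0.37756308 -0.85156154  0.55630857 -0.99468883 -1.49689791]
```

Run:
```python
from h import *
b=ctrl.read_camera('scene')[:,:,::-1].copy();cv2.imwrite('pics/s8.png',b)
o=cv2.imread('pics/c7.png')[:,400:];o=cv2.resize(o,(100,100),interpolation=cv2.INTER_AREA);n=b[210:310,365:465]
for nm,i in(('then',o),('now',n)):
    h=cv2.cvtColor(i,cv2.COLOR_BGR2HSV);m=(h[...,1]<75)&(h[...,2]>115)&(h[...,0]<32)
    m[:15]=0;m[:, :10]=0;m=cv2.morphologyEx(m.astype(np.uint8),cv2.MORPH_OPEN,np.ones((3,3)))
    c=big(m)+np.array([365,210]);hu=cv2.approxPolyDP(cv2.convexHull(c),2.5,True)[:,0]
    print(nm,cv2.contourArea(c),[(p.tolist(),(w2g(plane('scene',p,.067)[0])*1000).round(0).tolist()) for p in hu])
s=ctrl.read_state();r=R.from_quat(s['ee_rot']);tip=s['tcp_pos']-r.apply(OFF)
for k in(-1,1):
    for base,nm in((tip,'toolz'),(s['tcp_pos']+[0,0,.0363],'worldz')):print(nm,k,proj('scene',base+r.apply([0,k*.021,-.005])).round(1))
```

```text
then 1066.0 [([383, 240], [-9.0, -36.0]), ([390, 235], [-31.0, -23.0]), ([442, 252], [-29.0, 120.0]), ([438, 269], [26.0, 123.0]), ([380, 251], [28.0, -33.0])]
now 624.0 [([441, 259], [-7.0, 123.0]), ([437, 272], [36.0, 123.0]), ([432, 273], [43.0, 112.0]), ([379, 254], [37.0, -32.0]), ([418, 249], [-15.0, 59.0])]
toolz -1 [[407.4 254.5]]
worldz -1 [[405.7 258.8]]
toolz 1 [[410.2 247.6]]
worldz 1 [[408.6 251.7]]
```

The mask shows that the block's far face moved from guide x = 27 to 37 mm with both ends even, so it is sliding with little friction. Continue to the fence.

carry_out:
  deltas:
    - [[0, 0, 0], [0, -0.0035, 0.0019], 129]
    - [[0, 0, 0], [0, -0.0035, 0.0019], 129]
    - [[0, 0, 0], [0, -0.0035, 0.0019], 129]
    - [[0, 0, 0], [0, 0, 0], 129]

```text
clock: 23.9
tcp_pos: [0.5262, 0.2279, 0.0281]
ee_rot: [-0.632, 0.736, -0.186, 0.156]
force: [-0.1, 0.4, 0.4]
finger_gap: 0.494
finger_force: 0.0
```

carry_out:
  deltas:
    - [[0, 0, 0], [0, -0.0026, 0.0014], 129]
    - [[0, 0, 0], [0, -0.0018, 0.001], 129]
    - [[0, 0, 0], [0, 0, 0], 129]

```text
clock: 24.15
tcp_pos: [0.5291, 0.2276, 0.0279]
ee_rot: [-0.632, 0.736, -0.185, 0.155]
force: [-34.5, 1.5, 14.2]
finger_gap: 0.497
finger_force: 17.2
```

carry_out:
  deltas:
    - [[0, 0, 0], [0, -0.0018, 0.001], 129]
    - [[0, 0, 0], [0, -0.0018, 0.001], 129]
    - [[0, 0, 0], [0, 0, 0], 129]

```text
clock: 24.4
tcp_pos: [0.5301, 0.2273, 0.0278]
ee_rot: [-0.632, 0.737, -0.184, 0.153]
force: [-90.3, 0.8, 39.7]
finger_gap: 0.5
finger_force: 44.9
```

The fence is reached; force climbed to 90 N at about 15 N/mm, so I'll back off at once.

carry_out:
  deltas:
    - [[0, 0, 0], [0, 0.0044, -0.0023], 129]
    - [[0, 0, 0], [0, 0.003, -0.008], 129]
    - [[0, 0, 0], [0, 0, -0.008], 129]
    - [[0, 0, 0], [0, 0, 0], 129]

```text
clock: 24.73
tcp_pos: [0.5202, 0.2301, 0.043]
ee_rot: [-0.632, 0.736, -0.186, 0.157]
force: [0.5, 0.5, -0.0]
finger_gap: 0.493
finger_force: 0.0
```

Run:
```python
from h import *
need2(.0163,.015,.060,QT(28));print(ctrl.read_state()['q'])
b=ctrl.read_camera('scene')[:,:,::-1].copy();cv2.imwrite('pics/s9.png',b)
h=cv2.cvtColor(b,cv2.COLOR_BGR2HSV);m=(h[...,1]<75)&(h[...,2]>115)&(h[...,0]<32)
k=np.zeros(m.shape,bool);k[225:310,375:465]=1;m=cv2.morphologyEx((m&k).astype(np.uint8),cv2.MORPH_OPEN,np.ones((3,3)))
c=big(m);hu=cv2.approxPolyDP(cv2.convexHull(c),2.5,True)[:,0]
print(cv2.contourArea(c),[(p.tolist(),(w2g(plane('scene',p,.067)[0])*1000).round(0).tolist()) for p in hu])
```

```text
t 24.73 tip guide [0.0065 0.0393] z 0.075 F [ 0.5  0.5 -0. ] gap 0.493 ff 0.0
shift [ 0.0242 -0.0015  0.0179] [-0.19 -0.1   0.23]
[ 1.05058463 -0.37821277 -0.82306404  0.54821139 -1.01192563 -1.47098223]
700.5 [([378, 256], [44.0, -33.0]), ([398, 247], [-2.0, 8.0]), ([438, 260], [-1.0, 117.0]), ([439, 265], [13.0, 123.0]), ([435, 276], [49.0, 122.0])]
```

Run:
```python
from h import *
b=cv2.imread('pics/s9.png');h=cv2.cvtColor(b,cv2.COLOR_BGR2HSV).astype(int)
m=(h[...,1]<80)&(h[...,2]>105)
for c in range(380,434,6):
    r=[i for i in range(240,290) if m[i,c]];
    # last row of first run from bottom of top face
    rr=max(i for i in r if i<(256+(c-378)*20/57+4))
    print(c,rr,(w2g(plane('scene',(c,rr+.5),.067)[0])*1000).round(1), 'exp flush row',proj('scene',[*g2w(.050,w2g(plane('scene',(c,rr),.067)[0])[1]),.067]).round(1)[0], [tuple(h[i,c,1:]) for i in range(rr-1,rr+6)])
```

```text
380 259 [ 52.8 -24.7] exp flush row [380.2 258.6] [(np.int64(42), np.int64(159)), (np.int64(63), np.int64(154)), (np.int64(102), np.int64(145)), (np.int64(111), np.int64(147)), (np.int64(109), np.int64(148)), (np.int64(108), np.int64(147)), (np.int64(109), np.int64(148))]
386 261 [53.  -8.3] exp flush row [386.2 260.5] [(np.int64(41), np.int64(162)), (np.int64(62), np.int64(153)), (np.int64(103), np.int64(146)), (np.int64(112), np.int64(146)), (np.int64(111), np.int64(147)), (np.int64(109), np.int64(148)), (np.int64(110), np.int64(149))]
392 263 [53.2  8. ] exp flush row [392.2 262.5] [(np.int64(41), np.int64(160)), (np.int64(60), np.int64(154)), (np.int64(101), np.int64(146)), (np.int64(109), np.int64(147)), (np.int64(111), np.int64(147)), (np.int64(111), np.int64(149)), (np.int64(109), np.int64(147))]
398 265 [53.3 24.3] exp flush row [398.2 264.4] [(np.int64(43), np.int64(160)), (np.int64(60), np.int64(152)), (np.int64(104), np.int64(145)), (np.int64(110), np.int64(146)), (np.int64(106), np.int64(149)), (np.int64(108), np.int64(146)), (np.int64(111), np.int64(149))]
404 267 [53.5 
[... 631 characters left out ...]
(156)), (np.int64(104), np.int64(149)), (np.int64(109), np.int64(150)), (np.int64(111), np.int64(147)), (np.int64(110), np.int64(148)), (np.int64(109), np.int64(150))]
422 273 [54.  88.6] exp flush row [422.3 272.2] [(np.int64(41), np.int64(160)), (np.int64(64), np.int64(152)), (np.int64(102), np.int64(147)), (np.int64(104), np.int64(125)), (np.int64(21), np.int64(72)), (np.int64(65), np.int64(90)), (np.int64(111), np.int64(136))]
428 275 [ 54.2 104.4] exp flush row [428.3 274.1] [(np.int64(45), np.int64(163)), (np.int64(53), np.int64(131)), (np.int64(102), np.int64(85)), (np.int64(105), np.int64(63)), (np.int64(21), np.int64(37)), (np.int64(57), np.int64(45)), (np.int64(101), np.int64(71))]
```

Along its whole length the block's top face meets the fence top with no dark gap, so it is flush. I'll shift to y of about 15 mm, clear of the knife slot, and lower to just above contact.

carry_out:
  deltas:
    - [[0, 0, 0], [0.012, 0, 0], 129]
    - [[0, 0, 0], [0.012, 0, 0], 129]
    - [[0, 0, 0], [0, 0.003, 0.007], 129]
    - [[0, 0, 0], [0, 0.003, 0.006], 129]
    - [[0, 0, 0], [0, 0, 0], 129]
    - [[0, 0, 0], [0, 0, 0], 129]

```text
clock: 25.28
tcp_pos: [0.5169, 0.2047, 0.0256]
ee_rot: [-0.632, 0.736, -0.186, 0.155]
force: [-0.1, -0.2, -0.3]
finger_gap: 0.495
finger_force: 0.0
```

Run:
```python
from h import *
need2(.0135,.015,.053,QT(28));print(ctrl.read_state()['q'])
```

```text
t 25.28 tip guide [0.0072 0.0138] z 0.0577 F [-0.1 -0.2 -0.3] gap 0.495 ff 0.0
shift [-0.0012 -0.0034  0.0071] [-0.05 -0.34  0.27]
[ 1.02312691 -0.41677489 -0.88270388  0.55139409 -0.98543061 -1.45709331]
```

carry_out:
  deltas:
    - [[0, 0, 0], [0, 0.001, 0.0018], 129]
    - [[0, 0, 0], [0, 0.001, 0.0018], 129]
    - [[0, 0, 0], [0, 0, 0], 129]

```text
clock: 25.53
tcp_pos: [0.5174, 0.2056, 0.0233]
ee_rot: [-0.632, 0.736, -0.186, 0.156]
force: [-1.0, 0.1, 2.9]
finger_gap: 0.496
finger_force: 1.2
```

carry_out:
  deltas:
    - [[0, 0, 0], [0, 0.001, 0.0018], 129]
    - [[0, 0, 0], [0, 0, 0], 129]

```text
clock: 25.7
tcp_pos: [0.518, 0.2059, 0.023]
ee_rot: [-0.632, 0.736, -0.187, 0.157]
force: [-3.1, -2.3, 9.3]
finger_gap: 0.495
finger_force: 4.7
```

carry_out:
  deltas:
    - [[0, 0, 0], [0, 0.0005, 0.0009], 129]
    - [[0, 0, 0], [0, 0, 0], 129]

```text
clock: 25.87
tcp_pos: [0.5183, 0.2061, 0.0229]
ee_rot: [-0.632, 0.736, -0.187, 0.158]
force: [-5.1, -3.7, 12.0]
finger_gap: 0.496
finger_force: 6.1
```

The top finger is pressing. Now forward along +x until the lower finger presses the side too.

carry_out:
  deltas:
    - [[0, 0, 0], [0, -0.0018, 0.0009], 129]
    - [[0, 0, 0], [0, -0.0013, 0.0007], 129]
    - [[0, 0, 0], [0, 0, 0], 129]

```text
clock: 26.12
tcp_pos: [0.5219, 0.2064, 0.023]
ee_rot: [-0.632, 0.735, -0.186, 0.159]
force: [-3.0, -1.0, 10.1]
finger_gap: 0.494
finger_force: 5.2
```

Run:
```python
from h import *
need2(.0155,.015,.053,QT(28))
```

```text
t 26.12 tip guide [0.0117 0.0161] z 0.0549 F [-3.  -1.  10.1] gap 0.494 ff 5.2
shift [ 0.0011 -0.0024  0.0035] [-0.32 -0.04  0.22]
```

carry_out:
  deltas:
    - [[0, 0, 0], [0, -0.0013, 0.0007], 129]
    - [[0, 0, 0], [0, -0.0009, 0.0006], 129]
    - [[0, 0, 0], [0, 0, 0], 129]

```text
clock: 26.37
tcp_pos: [0.5244, 0.2063, 0.023]
ee_rot: [-0.632, 0.735, -0.186, 0.159]
force: [-4.0, -0.2, 10.8]
finger_gap: 0.494
finger_force: 5.6
```

carry_out:
  deltas:
    - [[0, 0, 0], [0, -0.0009, 0.0006], 129]
    - [[0, 0, 0], [0, 0, 0], 129]

```text
clock: 26.53
tcp_pos: [0.525, 0.2062, 0.0229]
ee_rot: [-0.632, 0.735, -0.186, 0.158]
force: [-14.6, 0.3, 15.5]
finger_gap: 0.495
finger_force: 12.6
```

carry_out:
  deltas:
    - [[0, 0, 0], [0, -0.0007, 0.0005], 129]
    - [[0, 0, 0], [0, 0, 0], 129]

```text
clock: 26.7
tcp_pos: [0.5254, 0.2061, 0.0229]
ee_rot: [-0.632, 0.736, -0.186, 0.158]
force: [-25.5, 0.1, 22.1]
finger_gap: 0.495
finger_force: 19.0
```

That is a slanting push of 25 N back and 22 N down. One last look to check the fit before handing in.

Run:
```python
from h import *
need2(.0155,.015,.053,QT(28));print(ctrl.read_state()['q'].round(3))
a=ctrl.read_camera('top')[:,:,::-1].copy();b=ctrl.read_camera('scene')[:,:,::-1].copy()
h=cv2.cvtColor(b,cv2.COLOR_BGR2HSV);g=np.zeros(h.shape[:2],bool);g[262:295,425:460]=h[262:295,425:460,2]<45;M=cv2.moments(big(g));print('grip',M['m10']/M['m00'],M['m01']/M['m00'])
cv2.imwrite('pics/c10.png',np.hstack([cv2.resize(a[190:290,155:255],None,fx=4,fy=4,interpolation=2),cv2.resize(b[230:295,375:440+0],None,fx=400/65,fy=400/65,interpolation=2)]))
```

```text
t 26.7 tip guide [0.0153 0.0163] z 0.0548 F [-25.5   0.1  22.1] gap 0.495 ff 19.0
shift [0.0013 0.0007 0.0017] [-0.25 -0.03  0.21]
[ 1.005 -0.394 -0.875  0.559 -0.958 -1.453]
grip 441.4652278177458 277.44124700239803
```

View pics/c10.png

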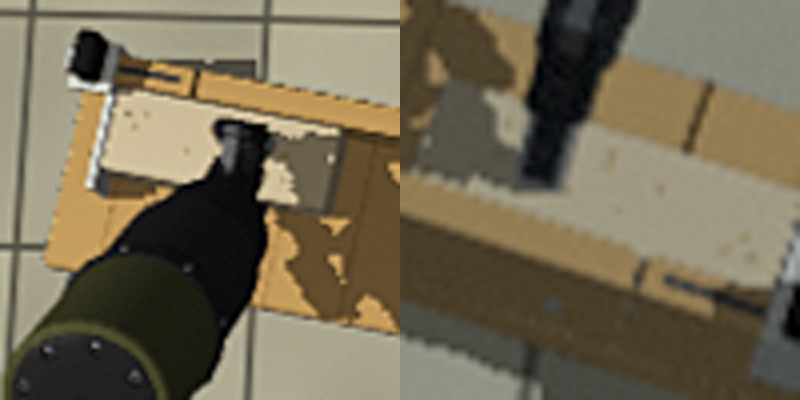

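Left pane: the block's end meets the stop plate at (107,140) and its far side meets the fence. The fingers press at (240,140), well to the right of the slot at (193,85). Right pane: no gap along the fence. The stop's grip hasn't moved. I'll check that the push holds steady, then hand in.

carry_out:
  deltas:
    - [[0, 0, 0], [0, 0, 0], 129]
    - [[0, 0, 0], [0, 0, 0], 129]
    - [[0, 0, 0], [0, 0, 0], 129]
    - [[0, 0, 0], [0, 0, 0], 129]
    - [[0, 0, 0], [0, 0, 0], 129]
    - [[0, 0, 0], [0, 0, 0], 129]

```text
clock: 27.3
tcp_pos: [0.5253, 0.2061, 0.0229]
ee_rot: [-0.632, 0.735, -0.186, 0.158]
force: [-26.2, 0.3, 20.9]
finger_gap: 0.496
finger_force: 18.7
```

Run:
```python
from plant import ctrl
s=ctrl.read_state();print(s['force'],s['clock'])
if -45<s['force'][0]<-12 and 10<s['force'][2]<45: print(ctrl.sign_off())
```

```text
[-26.19491267   0.32442009  20.91042852] 27.3
the job is handed in; nothing more can be done
None
```

Handed in at 27.3 s: the stop is at its end stop, the block is butted against it and flush with the fence, and the fingers hold it at about 26 N back and 21 N down, clear of the knife slot; joint 3 briefly read −1.082 against its −1.08 limit while I was tilting the tool, which could count against the job.

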